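# Finish the ballast on the press plate in running bond

## Task

The ballast on the glued panel's press plate is only begun: finish it as two courses in running bond. Lay a long block end to end with the one standing against the stop; then lay the top course on these, the half-length block over the stop end, its end flush with the end of the block below, and next to it the other long block, straddling the joint below by half its length each side. Keep all four blocks in one straight line with their sides flush and the joints closed (no gap wider than about 8 mm), set blocks down rather than dropping them, and leave the other things on the bench alone.

Things in the scene. Friction and masses are not known exactly. Their poses are not given: they have to be found in the camera images.
- stop (a point): Point on the top surface of the press plate (18 mm above the bench), on its centre line, at the foot of the inner face of the raised end stop; x runs along the plate away from the stop (along the courses), y across, z up. Stop: steel bar 14 mm thick, 45 mm wide, 25 mm high above the plate (lower than one block).
- press_plate: Fixed dark steel plate 320 x 100 x 12 mm on a clear sheet 340 x 120 x 6 mm; origin under its middle, axes as stop, which lies at x = -140 mm on it; the plate reaches 300 mm from the stop's face along +x and 50 mm to either side.
- laid_c (a point): Centre of the plain aluminium block already laid on the plate's centre line, one end against the stop (within 3 mm): 130 x 45 x 45 mm, about 0.7 kg, loose; x along its length (pointing away from the stop), z up. It must stay there.
- long_a_c (a point): Centre of a plain aluminium ballast block, 130 long x 45 wide x 45 high mm, about 0.7 kg, lying flat on the bench; point at its centre (22.5 mm above its underside), x along its length, y across its width, z up. The two loose long blocks are interchangeable.
- long_b_c (a point): Centre of a plain aluminium ballast block, 130 long x 45 wide x 45 high mm, about 0.7 kg, lying flat on the bench; point at its centre (22.5 mm above its underside), x along its length, y across its width, z up. The two loose long blocks are interchangeable.
- half_c (a point): Centre of the half-length block: plain aluminium, 65 long x 45 wide x 45 high mm, about 0.36 kg, lying flat on the bench; 22.5 mm above its underside, x along its length, y across its width, z up.
- beaker: Bystander: clear open beaker, 70 mm across, 70 mm high; origin at the centre of its underside.
- bottle: Bystander: white plastic bottle with grey cap, 56 mm across, 120 mm high; origin at the centre of its underside.
- spatula: Bystander: spatula about 200 mm long lying on the bench, near the robot; origin under its middle.
- laid: Same block as laid_c; origin at the centre of its underside.
- long_a: Same block as long_a_c; origin at the centre of its underside.
- long_b: Same block as long_b_c; origin at the centre of its underside.
- half: Same block as half_c; origin at the centre of its underside.
Not all that is in view belongs to the job. Leave any brown, purple or turquoise look-alike of the long_a alone.

How it is judged:
On the way, in this order (a step that is already met when the one before it is completed fails the run):
1. a long block lies released on the plate, end to end with the block already laid (x of laid_c in the frame of stop between 0.059 and 0.075 m and y of laid_c in the frame of stop between -0.0085 and 0.0085 m and z of laid_c in the frame of stop between 0.0185 and 0.0265 m and angle between the x axis of laid_c and the x axis of stop, either way round below 0.1 rad and angle between laid_c's own z axis and vertical below 0.06 rad and linear speed of laid below 0.02 m/s and ((x of long_a_c in the frame of stop between 0.188 and 0.21 m and y of long_a_c in the frame of stop between -0.0085 and 0.0085 m and z of long_a_c in the frame of stop between 0.0185 and 0.0265 m and angle between the x axis of long_a_c and the x axis of stop, either way round below 0.1 rad and angle between long_a_c's own z axis and vertical below 0.06 rad and linear speed of long_a below 0.02 m/s and distance between long_a_c and laid_c below 0.139 m and contact force between the fingers and long_a below 0.1 N) or (x of long_b_c in the frame of stop between 0.188 and 0.21 m and y of long_b_c in the frame of stop between -0.0085 and 0.0085 m and z of long_b_c in the frame of stop between 0.0185 and 0.0265 m and angle between the x axis of long_b_c and the x axis of stop, either way round below 0.1 rad and angle between long_b_c's own z axis and vertical below 0.06 rad and linear speed of long_b below 0.02 m/s and distance between long_b_c and laid_c below 0.139 m and contact force between the fingers and long_b below 0.1 N))), for 0.2 s.
2. the other long block lies released on top, straddling the joint of the bottom course by half its length each side (((x of long_a_c in the frame of stop between 0.188 and 0.21 m and y of long_a_c in the frame of stop between -0.0085 and 0.0085 m and z of long_a_c in the frame of stop between 0.0185 and 0.0265 m and angle between the x axis of each of long_a_c, long_b_c and the x axis of stop, either way round below 0.1 rad and angle between each of long_a_c, long_b_c's own z axis and vertical below 0.06 rad and linear speed of each of long_a, long_b below 0.02 m/s and distance between long_a_c and laid_c below 0.139 m and x of long_b_c in the frame of stop between 0.122 and 0.142 m and y of long_b_c in the frame of stop between -0.0085 and 0.0085 m and z of long_b_c in the frame of stop between 0.0635 and 0.0715 m and contact force between the fingers and long_b below 0.1 N) or (x of long_b_c in the frame of stop between 0.188 and 0.21 m and y of long_b_c in the frame of stop between -0.0085 and 0.0085 m and z of long_b_c in the frame of stop between 0.0185 and 0.0265 m and angle between the x axis of each of long_b_c, long_a_c and the x axis of stop, either way round below 0.1 rad and angle between each of long_b_c, long_a_c's own z axis and vertical below 0.06 rad and linear speed of each of long_b, long_a below 0.02 m/s and distance between long_b_c and laid_c below 0.139 m and x of long_a_c in the frame of stop between 0.122 and 0.142 m and y of long_a_c in the frame of stop between -0.0085 and 0.0085 m and z of long_a_c in the frame of stop between 0.0635 and 0.0715 m and contact force between the fingers and long_a below 0.1 N))), for 0.2 s.
At the end, for the whole second after the job is handed in: All four blocks released, at rest and flat in two courses: joints under 9 mm, laid block within 8 mm of its place, top half block over the stop end and top long block centred over the joint below within 10 mm, all within 8.5 mm of the plate's centre line and 0.1 rad of its direction (x of laid_c in the frame of stop between 0.059 and 0.075 m and y of laid_c in the frame of stop between -0.0085 and 0.0085 m and z of laid_c in the frame of stop between 0.0185 and 0.0265 m and angle between the x axis of each of laid_c, half_c and the x axis of stop, either way round below 0.1 rad and angle between each of laid_c, half_c's own z axis and vertical below 0.06 rad and linear speed of each of laid, half below 0.02 m/s and x of half_c in the frame of stop between 0.024 and 0.044 m and y of half_c in the frame of stop between -0.0085 and 0.0085 m and z of half_c in the frame of stop between 0.0635 and 0.0715 m and ((x of long_a_c in the frame of stop between 0.188 and 0.21 m and y of long_a_c in the frame of stop between -0.0085 and 0.0085 m and z of long_a_c in the frame of stop between 0.0185 and 0.0265 m and angle between the x axis of each of long_a_c, long_b_c and the x axis of stop, either way round below 0.1 rad and angle between each of long_a_c, long_b_c's own z axis and vertical below 0.06 rad and linear speed of each of long_a, long_b below 0.02 m/s and distance between long_a_c and laid_c below 0.139 m and x of long_b_c in the frame of stop between 0.122 and 0.142 m and y of long_b_c in the frame of stop between -0.0085 and 0.0085 m and z of long_b_c in the frame of stop between 0.0635 and 0.0715 m and distance between half_c and long_b_c below 0.1065 m) or (x of long_b_c in the frame of stop between 0.188 and 0.21 m and y of long_b_c in the frame of stop between -0.0085 and 0.0085 m and z of long_b_c in the frame of stop between 0.0185 and 0.0265 m and angle between the x axis of each of long_b_c, long_a_c and the x axis of stop, either way round below 0.1 rad and angle between each of long_b_c, long_a_c's own z axis and vertical below 0.06 rad and linear speed of each of long_b, long_a below 0.02 m/s and distance between long_b_c and laid_c below 0.139 m and x of long_a_c in the frame of stop between 0.122 and 0.142 m and y of long_a_c in the frame of stop between -0.0085 and 0.0085 m and z of long_a_c in the frame of stop between 0.0635 and 0.0715 m and distance between half_c and long_a_c below 0.1065 m)) and contact force between the fingers and laid below 0.1 N and contact force between the fingers and half below 0.1 N and contact force between the fingers and long_a below 0.1 N and contact force between the fingers and long_b below 0.1 N); the robot touches nothing.
It fails at once if a block is dropped (falls unheld from more than about 20 mm) ((linear speed of long_a above 0.63 m/s and contact force between the fingers and long_a below 0.2 N) or (linear speed of long_b above 0.63 m/s and contact force between the fingers and long_b below 0.2 N) or (linear speed of half above 0.63 m/s and contact force between the fingers and half below 0.2 N)).
It fails at once if the beaker, bottle or spatula is shoved more than 30 mm or the beaker or bottle is tipped (distance of any of beaker, bottle, spatula from where it was at the start of the episode above 0.03 m or angle between any of beaker, bottle's own z axis and vertical above 0.5 rad).
It also fails if it takes over 64 s, if anything falls off the work surface, if the arm or the gripper's body presses on something with over 40 N, if the wrist force passes 120 N, or if a joint passes its speed limit or range.

## Robot

A 6-joint arm with a two-finger parallel gripper is mounted at the origin on the work surface. World frame = base frame: x ahead of the robot, y to its left, z up, the work surface at z = 0. Lengths are in m, angles in rad, forces in N, time in s.
With the tool pointing down it reaches from about 0.275 to 0.75 m from the base axis. Payload 10.2 kg.
Tool frame: the origin (TCP) lies at the very end of the fingers, on their centre line; the grasp point (between the pads) lies 19 mm behind it; z points along the fingers, x is the direction in which the jaws open and shut, and the axes are right-handed (so a half turn about z gives the same grasp; the last joint's range is limited). The gripper opens to 85 mm and grips with 20 to 120 N. Pads are 22 mm wide; open, the fingers measure 114 mm over their backs; the gripper's body (76 mm by 85 mm) begins 54 mm behind the grasp point. The pads swing forward as they close: fully open they stand 13 mm farther back than shut.
Start: joints at [-1.33, 0.313, 1.498, -0, 1.331, -0.223], TCP at [0.235, -0.47, 0.231] pointing down, gripper open.
Joint ranges: [-2.94, 2.94], [-0.97, 2.17], [0.19, 2.56], [-1.23, 4.37], [0.02, 3.11], [-2.88, 2.88]. Speed limits (rad/s): [2.39, 2.39, 3.01, 3.14, 3.14, 3.14].

## Interface

Orientations are given as a rotation vector (axis times angle).
In Python, from bench import r, capture, finish_job gives the robot as it stands.
- The arm moves only by the tool move_arm, never from a script. Its argument "commands" is a list that holds one entry, the list of rows, each a list of 4 numbers: the shift along the world's x, y, z in cm, then the turn about the world's z in degrees. A call has 1 to 20 rows; each row is the pose to reach, as a shift and turn from the pose commanded when the call began; what a row does not reach only later rows make up. A row lasts 1/10 s, in which the tool goes at most 50 mm and 8.59 degrees, less where a joint would pass 70% of its speed; a pose out of reach is approached as far as the arm can. A call with a gripper value outside its range is refused whole. "jaw" is the opening, from 0 (shut) to 1 (fully open), set as the call begins (left out, the last holds). The fingers move at their own pace and stop on an object; "force" is the grip in N (left out, the last holds). Time passes only in rows, so rows that repeat a pose let the fingers close. It gives the time, the measured TCP pose, the force and the opening at its end, in the units of the state.
- r.observe(): the state, without advancing time (a new reading comes with each control period).
- capture(name): name is "scene" or "top" or "wrist"; returns a dict with "color" (400x640x3 uint8, red, green, blue), "range_z" (400x640 float32, m along the optical axis (not along the pixel's ray), 0 where there is no reading), "K" (3x3 intrinsics, pixels), "R" (3x3) and "t" (3): a world point X has camera coordinates R X + t; the wrist camera has in their place "mount" (4x4, takes a point from camera to tool coordinates, whose origin is the TCP and whose axes are the tool frame's). Camera axes: x right, y down, z forward; pixel columns grow to the right and rows downward; lengths in m; the calibration is good to about 2 mm. A picture is of the moment at which its call begins: read the wrist's pose just before it.
- finish_job(): hands the job in, once; it reports no verdict.
The state is a dict: "t": time; "qpos": joint angles; "joint_vel": joint speeds; "joint_efforts": joint torques, N m; "ee_pos": TCP position; "orientation": TCP orientation; "ft_force": force on the tool from outside, world axes, zero at the start; "moment": the same for the moment, N m; "width": opening from 0.0 (shut) to 1.0 (fully open).
Only numpy, scipy, OpenCV 4.12 (cv2) and the standard library are available. Lean on these libraries where they do the work, as an engineer would, in place of code of your own. Each camera call takes 0.05 s, during which the arm holds its last target.

## Working session

There is one attempt and no reset: what is moved stays moved. The work goes in short steps, Python scripts to look and compute and a tool call to move; the robot and the scene stay as the last step left them, time stands still between calls to the robot, and variables do not carry over. Pictures are saved under pics/ and viewed, and the job is handed in when it is done.

Besides the shell and the picture viewer there is one more tool, called after ">>>" by a JSON object that holds its "name" and its "arguments", one argument or row to a line. move_arm: Moves the arm, as the interface text tells. Its arguments: {"type":"object","properties":{"commands":{"type":"array"},"jaw":{"type":"number"},"force":{"type":"number"}},"required":["commands"]}

```bash
ls; mkdir -p pics; python3 - <<'E'
from bench import r,capture
import cv2,numpy as np
print(r.observe())
for n in ("scene","top","wrist"):
    c=capture(n); cv2.imwrite(f"pics/{n}0.png",c["color"][:,:,::-1]); np.savez(f"pics/{n}0.npz",**c)
    print(n,c["K"].round(1).tolist(),[ (k,np.round(c[k],4).tolist()) for k in("R","t","mount") if k in c])
E
```

```text
pics
{'t': 0.0, 'qpos': array([-1.33041113e+00,  3.13447426e-01,  1.49845972e+00, -4.29099023e-06,
        1.33098465e+00, -2.23416526e-01]), 'joint_vel': array([ 0.00013085, -0.00099565, -0.00020712,  0.00127683, -0.00237164,
       -0.0003329 ]), 'joint_efforts': array([-1.19742592e-03, -4.12259495e+01, -2.59749860e+01, -3.01892960e-04,
        4.04890714e-03,  2.88030753e-05]), 'ee_pos': array([ 0.23477591, -0.46928692,  0.23072787]), 'orientation': array([-2.67175386e+00,  1.65094831e+00,  1.45934572e-03]), 'ft_force': array([-0.43493361,  0.9610384 ,  0.4393492 ]), 'moment': array([ 0.00230382, -0.01721375, -0.04604268]), 'width': 1.0014887442733376}
scene [[508.4, 0.0, 319.3], [0.0, 508.4, 196.5], [0.0, 0.0, 1.0]] [('R', [[-0.0253, 0.9996, 0.0086], [0.6566, 0.0231, -0.7539], [-0.7539, -0.0134, -0.6569]]), ('t', [0.0993, -0.2906, 2.0999])]
top [[474.5, 0.0, 321.1], [0.0, 474.5, 193.2], [0.0, 0.0, 1.0]] [('R', [[0.0289, -0.9996, 0.0071], [-0.9977, -0.0293, -0.0604], [0.0606, -0.0054, -0.9982]]), ('t', [-0.1177, 0.5333, 1.7123])]
wrist [[355.1, 0.0, 322.5], [0.0, 355.1, 197.9], [0.0, 0.0, 1.0]] [('mount', [[1.0, -0.0002, -0.0011, -0.0008], [0.0004, 0.9653, 0.261, -0.0664], [0.001, -0.261, 0.9653, -0.1421], [0.0, 0.0, 0.0, 1.0]])]
```

View pics/scene0.png

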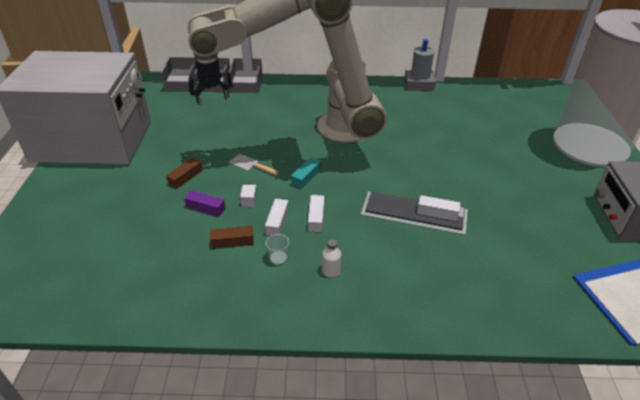

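View pics/top0.png

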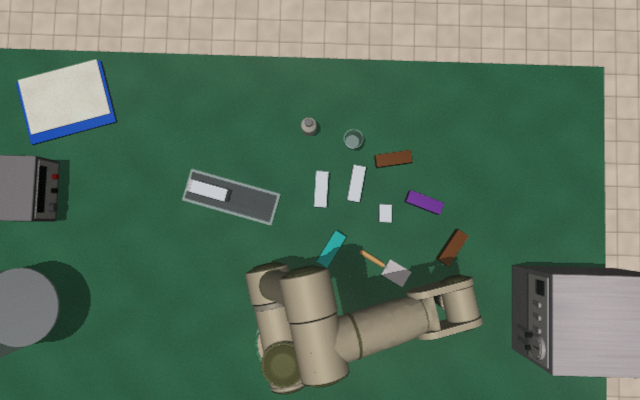

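View pics/wrist0.png

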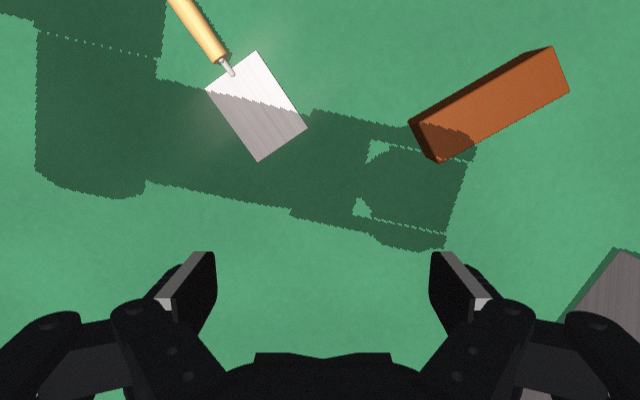

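The scene and top views agree. In the top view the pale blocks are at (321,188) and (356,183), the half block at (385,213), and the laid block at (208,190) on the plate. Look-alikes are brown at (393,159) and (452,247), purple at (424,202) and turquoise at (332,247). The beaker is at (353,139), the bottle at (309,126), and the spatula at (385,265).

```bash
cat > h.py <<'E'
import cv2,numpy as np
from scipy.spatial.transform import Rotation as Ro
def pose_cam(c,ee=None,ori=None):
    """returns camera centre C, Rcw (cam->world)"""
    if "mount" in c:
        Rw=Ro.from_rotvec(ori).as_matrix(); m=c["mount"]
        return Rw@m[:3,3]+ee, Rw@m[:3,:3]
    return -c["R"].T@c["t"], c["R"].T
def cast(c,px,z,ee=None,ori=None):
    C,R=pose_cam(c,ee,ori)
    px=np.atleast_2d(px).astype(float)
    d=np.c_[(px-c["K"][[0,1],[2,2]])/c["K"][[0,1],[0,1]],np.ones(len(px))]@R.T
    return C+d*((z-C[2])/d[:,2])[:,None]
def cloud(c,ee=None,ori=None):
    C,R=pose_cam(c,ee,ori); v,u=np.mgrid[:400,:640]
    z=c["range_z"]; K=c["K"]
    P=np.stack([(u-K[0,2])/K[0,0]*z,(v-K[1,2])/K[1,1]*z,z],-1)
    return P@R.T+C
E
python3 - <<'E'
from h import *
c=dict(np.load("pics/top0.npz"))
P=cloud(c)
hsv=cv2.cvtColor(c["color"],cv2.COLOR_RGB2HSV)
m=((hsv[...,1]<60)&(hsv[...,2]>140)).astype(np.uint8)
m[:150]=0;m[240:]=0;m[:,:180]=0;m[:,450:]=0
n,l,s,ce=cv2.connectedComponentsWithStats(m)
for i in range(1,n):
    if s[i,4]<80: continue
    v,u=np.where(l==i); zm=np.median(P[v,u,2])
    q=cast(c,np.c_[u,v],zm)[:,:2].astype(np.float32)
    print(ce[i].round(),s[i,4],"z",zm.round(4),cv2.minAreaRect(q))
# plate: dark
for nm,mk in(("outer",(P[...,2]>.0)),):
    pass
sub=c["color"][160:230,175:290]
cv2.imwrite("pics/platecrop.png",cv2.resize(sub[:,:,::-1],None,fx=6,fy=6,interpolation=cv2.INTER_NEAREST))
E
```

```text
[356. 183.] 448 z 0.0454 ((0.5752014517784119, -0.22622579336166382), (0.04526043310761452, 0.12860937416553497), 81.08822631835938)
[219. 193.] 937 z 0.0431 ((0.5133946537971497, 0.2217845916748047), (0.3301825523376465, 0.11681371927261353), 75.76097869873047)
[321. 189.] 453 z 0.0455 ((0.55134516954422, -0.09982069581747055), (0.045616813004016876, 0.1275261640548706), 88.14098358154297)
[385. 213.] 215 z 0.0455 ((0.4707048833370209, -0.3324175179004669), (0.0641501173377037, 0.04300795495510101), 1.1486425399780273)
```

View pics/platecrop.png

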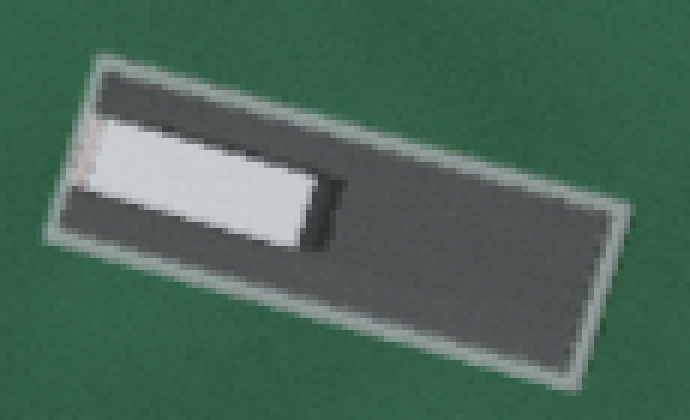

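```bash
python3 - <<'E'
from h import *
Rw=Ro.from_rotvec([-2.67175386e+00,  1.65094831e+00,  1.45934572e-03]).as_matrix(); print(Rw.round(3), np.degrees(np.arctan2(Rw[1,0],Rw[0,0])))
c=dict(np.load("pics/top0.npz"))
print(cast(c,[[385,265]],0.0),cast(c,[[353,139],[309,126]],.07))
# plate rough
sub=c["color"].astype(int)
pts=np.array([[105,57],[630,205],[578,388],[48,240]])/6+[175,160]-.5
q=cast(c,pts,.006);print(q.round(4))
e=q[1]-q[0];print(np.linalg.norm(e),np.degrees(np.arctan2(e[1],e[0])),np.linalg.norm(q[2]-q[1]),q.mean(0))
pts=np.array([[115,120],[318,178],[298,246],[90,190]])/6+[175,160]-.5
q=cast(c,pts,.063);print(q.round(4))
e=q[1]-q[0];print(np.linalg.norm(e),np.degrees(np.arctan2(e[1],e[0])),np.linalg.norm(q[2]-q[1]),q.mean(0))
E
```

```text
[[ 0.447 -0.894 -0.   ]
 [-0.894 -0.447  0.001]
 [-0.001 -0.    -1.   ]] -63.42604998545735
[[ 0.28210675 -0.34281152  0.        ]] [[ 0.72976387 -0.20961475  0.07      ]
 [ 0.77171345 -0.05177249  0.07      ]]
[[0.6123 0.3741 0.006 ]
 [0.5311 0.0502 0.006 ]
 [0.4187 0.0779 0.006 ]
 [0.4993 0.4037 0.006 ]]
0.33394351595579536 -104.07535590254409 0.11573306576876431 [0.51533343 0.22646442 0.006     ]
[[0.5692 0.3512 0.063 ]
 [0.5384 0.23   0.063 ]
 [0.4979 0.2402 0.063 ]
 [0.5273 0.364  0.063 ]]
0.12498006241641525 -104.26553567339332 0.041745355621580896 [0.53316768 0.29634663 0.063     ]
```

>>> {"name": "move_arm", "arguments": {
  "commands": [
    [[4,3.4,0,-4],[8,6.7,0,-8],[12,10,0,-12],[16,13.4,0,-16],[20,16.8,-0.5,-20],[24,20,-1,-24],[28,23.5,-1,-28],[31,26,-1,-30],[32.5,27,-1,-32],[32.5,27,-1,-32],[32.5,27,-1,-32],[32.5,27,-1,-32]]
  ],
  "jaw": 1
}}

```text
t: 1.35
ee_pos: [0.5591, -0.2004, 0.2212]
orientation: [2.113, -2.325, -0.0]
ft_force: [-0.1, 0.2, -0.6]
width: 0.999
```

```bash
cat > snap.py <<'E'
import sys
from bench import r,capture
from h import *
def snap(name,tag):
    o=r.observe(); c=capture(name)
    np.savez(f"pics/{tag}.npz",ee=o["ee_pos"],ori=o["orientation"],**c)
    cv2.imwrite(f"pics/{tag}.png",c["color"][:,:,::-1])
    Rw=Ro.from_rotvec(o["orientation"]).as_matrix()
    print("t",round(o["t"],2),"ee",o["ee_pos"].round(4),"yaw",np.degrees(np.arctan2(Rw[1,0],Rw[0,0])).round(2),"zax",Rw[:,2].round(4),"F",o["ft_force"].round(2),"w",round(o["width"],3),"q",np.round(o["qpos"],2), "v",np.abs(o["joint_vel"]).max().round(3))
    return o,c
if __name__=="__main__": snap(sys.argv[1],sys.argv[2])
E
python3 snap.py wrist w1
```

```text
t 1.35 ee [ 0.5591 -0.2004  0.2212] yaw -95.47 zax [-4.e-04  0.e+00 -1.e+00] F [-0.1   0.15 -0.61] w 0.999 q [-0.54  0.47  1.29 -0.    1.38  1.13] v 0.009
```

View pics/w1.png

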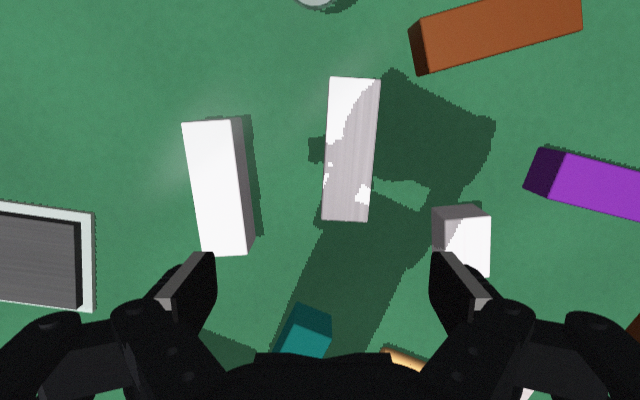

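Wrist view: the two pale long blocks are at (215,190) and (350,150), and the half block is at (462,245), partly behind a finger. Brown (500,30), purple (590,185) and turquoise (305,330) are look-alikes.

```bash
cat >> h.py <<'E'
def load(tag): return dict(np.load(f"pics/{tag}.npz"))
def tops(c,zlo,zhi,ztop,box=None,amin=500):
    e=(c["ee"],c["ori"]) if "mount" in c else ()
    P=cloud(c,*e); hsv=cv2.cvtColor(c["color"],cv2.COLOR_RGB2HSV)
    m=((P[...,2]>zlo)&(P[...,2]<zhi)&(hsv[...,1]<70)&(hsv[...,2]>90)&(c["range_z"]>0)).astype(np.uint8)
    if box: mm=np.zeros_like(m); mm[box[1]:box[3],box[0]:box[2]]=1; m*=mm
    m=cv2.morphologyEx(m,cv2.MORPH_OPEN,np.ones((3,3)))
    n,l,s,ce=cv2.connectedComponentsWithStats(m); out=[]
    for i in range(1,n):
        if s[i,4]<amin: continue
        ct=max(cv2.findContours((l==i).astype(np.uint8),0,1)[0],key=len)[:,0]
        q=cast(c,ct,ztop,*e)[:,:2].astype(np.float32)
        rr=cv2.minAreaRect(q*1000)
        b=cv2.boxPoints(rr)
        s1,s2=rr[1]; a=rr[2] if s1>s2 else rr[2]+90
        print(ce[i].round(),s[i,4],"zmed",np.median(P[...,2][l==i]).round(4),"ctr",np.round(rr[0],1),"size",round(max(s1,s2),1),round(min(s1,s2),1),"long-axis deg",round(a,2))
        out.append((rr,l==i))
    return out
E
python3 - <<'E'
from h import *
c=load("w1")
tops(c,.038,.05,.045)
sub=c["color"][60:290,160:510]; cv2.imwrite("pics/w1crop.png",cv2.resize(sub[:,:,::-1],None,fx=2,fy=2))
E
```

```text
[349. 147.] 7140 zmed 0.0444 ctr [ 578.7 -225.1] size 128.8 44.7 long-axis deg 171.17
[216. 185.] 6626 zmed 0.0445 ctr [ 554.9 -100.2] size 129.1 45.8 long-axis deg 178.12
[470. 240.] 2221 zmed 0.0444 ctr [ 476.5 -331.3] size 65.5 44.3 long-axis deg 179.63
```

View pics/w1crop.png

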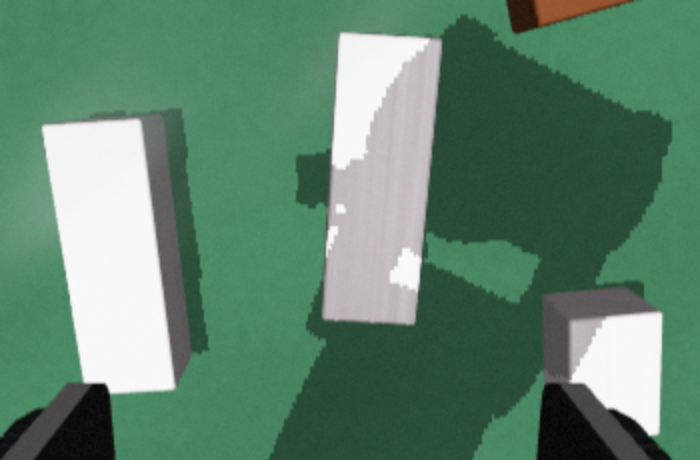

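Sizes match (129×45, 65×44, tops at 44.5 mm). I'm choosing block A, the pale one at (349,147), for the first grasp.

>>> {"name": "move_arm", "arguments": {
  "commands": [
    [[1,-1.3,-3,-1.7],[1.9,-2.5,-7,-3.4],[1.9,-2.5,-11,-3.4],[1.9,-2.5,-15,-3.4],[1.9,-2.5,-18,-3.4],[1.9,-2.5,-20,-3.4],[1.9,-2.5,-21.2,-3.4],[1.9,-2.5,-21.2,-3.4],[1.9,-2.5,-21.2,-3.4]]
  ],
  "jaw": 1
}}

```text
t: 2.3
ee_pos: [0.5792, -0.2252, 0.0104]
orientation: [-2.043, 2.386, -0.002]
ft_force: [0.4, 0.0, 0.4]
width: 0.994
```

>>> {"name": "move_arm", "arguments": {
  "commands": [
    [[0,0,0,0],[0,0,0,0],[0,0,0,0],[0,0,0,0],[0,0,0,0],[0,0,0,0],[0,0,0,0]]
  ],
  "jaw": 0,
  "force": 60
}}

```text
t: 3.0
ee_pos: [0.5793, -0.2251, 0.0104]
orientation: [-2.044, 2.386, -0.003]
ft_force: [-0.9, -2.1, 5.4]
width: 0.52
```

>>> {"name": "move_arm", "arguments": {
  "commands": [
    [[0,0,1,0],[0,0,3,0],[0,0,6,0],[0,0.5,10,2],[-0.8,2,14,5],[-2,5,17.5,10],[-3.4,8.8,20.5,16],[-5,13,23,22],[-6.7,17.3,24,28.5],[-8.4,21.6,24,35],[-10.1,25.9,24,41.5],[-11.8,30.2,24,48],[-13.5,34.5,24,54.5],[-15.1,38.7,24,61],[-16.7,42.7,24,67.5],[-18.1,46.3,24,73.5],[-19.2,49.2,24,79],[-19.9,51,24,83],[-20.2,51.7,24,84.6],[-20.2,51.7,24,84.6]]
  ]
}}

```text
t: 5.0
ee_pos: [0.3761, 0.2927, 0.249]
orientation: [3.117, -0.387, -0.002]
ft_force: [0.8, -0.3, -5.8]
width: 0.517
```

>>> {"name": "move_arm", "arguments": {
  "commands": [
    [[0,0,0,0],[0,0,0,0],[0,0,0,0]]
  ]
}}

```text
t: 5.3
ee_pos: [0.3772, 0.2918, 0.2493]
orientation: [3.117, -0.392, -0.0]
ft_force: [-0.5, 0.2, -6.2]
width: 0.523
```

```bash
python3 snap.py wrist w2; python3 snap.py top t2
```

```text
t 5.3 ee [0.3772 0.2918 0.2493] yaw -14.32 zax [-1.e-04 -2.e-04 -1.e+00] F [-0.5   0.18 -6.21] w 0.523 q [ 0.41  0.19  1.61 -0.    1.34  0.66] v 0.004
t 5.35 ee [0.3771 0.2919 0.2493] yaw -14.31 zax [-0.e+00 -1.e-04 -1.e+00] F [ 0.12 -0.73 -6.96] w 0.517 q [ 0.41  0.19  1.61 -0.    1.34  0.66] v 0.005
```

View pics/w2.png

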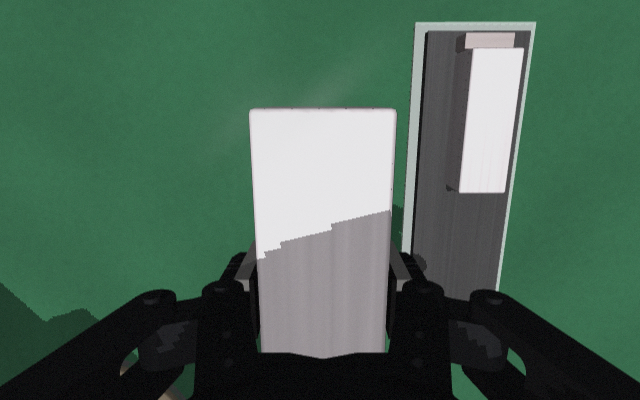

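The wrist view shows the held block (250–395, 108–355), the plate at right with its stop at (488,40), and the laid block at (490,120).

```bash
python3 - <<'E'
from h import *
c=load("w2"); E=(c["ee"],c["ori"])
P=cloud(c,*E)
print("held top z:");
o=tops(c,.2,.32,.276,amin=2000)
for (v,u) in ((120,320),(200,320),(300,320),(200,270),(200,380)): print((u,v),P[v,u].round(4))
print("laid"); o=tops(c,.055,.072,.063,box=(400,20,560,220))
rr=o[0][0]; print(cv2.boxPoints(rr).round(1).tolist())
print("stop"); o=tops(c,.033,.052,.043,box=(440,25,560,60),amin=100)
if o: print(cv2.boxPoints(o[0][0]).round(1).tolist())
# plate dark edges along rows: intensity profile
g=cv2.cvtColor(c["color"],cv2.COLOR_RGB2GRAY)
for v in (100,150,200,230): print(v,g[v,395:560].tolist())
sub=c["color"][10:300,390:560]; cv2.imwrite("pics/w2crop.png",cv2.resize(sub[:,:,::-1],None,fx=2,fy=2,interpolation=cv2.INTER_NEAREST)[:590])
E
```

```text
held top z:
[322. 225.] 33526 zmed 0.2833 ctr [381.6 310.4] size 93.0 47.1 long-axis deg 75.67
(320, 120) [0.3915 0.3518 0.2836]
(320, 200) [0.3854 0.328  0.2837]
(320, 300) [0.3765 0.2936 0.2833]
(270, 200) [0.3704 0.3322 0.2848]
(380, 200) [0.4037 0.3232 0.2832]
laid
[490. 118.] 7153 zmed 0.0622 ctr [534.9 301.4] size 128.5 44.6 long-axis deg 75.76
[[497.5, 244.60000610351562], [540.7000122070312, 233.60000610351562], [572.4000244140625, 358.20001220703125], [529.0999755859375, 369.1000061035156]]
stop
[489.  39.] 752 zmed 0.0423 ctr [553.3 371.9] size 44.6 13.4 long-axis deg 165.64
[[530.0999755859375, 370.8999938964844], [573.2000122070312, 359.79998779296875], [576.5999755859375, 372.79998779296875], [533.4000244140625, 383.8999938964844]]
100 [92, 91, 93, 88, 91, 94, 93, 91, 93, 92, 91, 91, 92, 88, 60, 100, 179, 180, 180, 180, 181, 180, 180, 179, 180, 113, 22, 23, 42, 81, 80, 81, 85, 84, 81, 81, 83, 80, 80, 77, 82, 81, 86, 77, 86, 82, 83, 78, 78, 79, 76, 77, 81, 83, 83, 82, 76, 74, 74, 69, 69, 71, 73, 74, 73, 76, 70, 78, 76, 76, 77, 75, 84, 192, 222, 229, 229, 230, 230, 229, 23
[... 1771 characters left out ...]
4, 83, 86, 82, 83, 83]
230 [51, 49, 47, 50, 51, 52, 57, 77, 178, 178, 182, 179, 178, 180, 180, 180, 155, 21, 26, 46, 85, 78, 84, 80, 79, 80, 79, 75, 76, 81, 80, 80, 83, 80, 80, 79, 79, 83, 80, 76, 78, 75, 78, 75, 78, 74, 77, 76, 78, 76, 81, 77, 78, 76, 71, 76, 77, 79, 82, 75, 77, 79, 78, 75, 80, 75, 75, 76, 77, 75, 74, 74, 78, 76, 74, 80, 77, 80, 79, 78, 80, 72, 74, 75, 78, 75, 78, 82, 76, 77, 80, 78, 77, 76, 76, 78, 82, 81, 72, 72, 76, 75, 75, 71, 76, 78, 80, 78, 113, 179, 194, 188, 88, 87, 90, 87, 87, 87, 87, 85, 88, 88, 89, 86, 88, 89, 88, 87, 89, 82, 82, 87, 84, 81, 87, 84, 80, 84, 84, 83, 89, 87, 85, 89, 86, 87, 86, 87, 89, 88, 85, 86, 84, 85, 83, 82, 83, 83, 85, 84, 85, 85, 90, 91, 89]
```

View pics/w2crop.png

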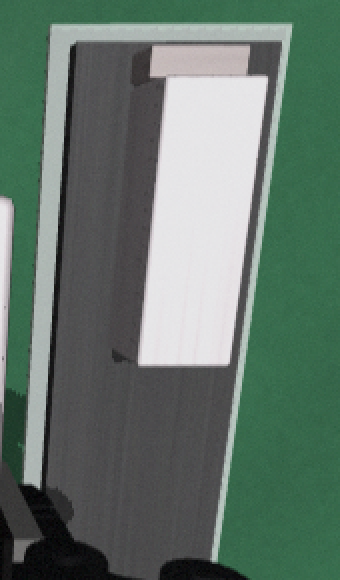

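```bash
python3 - <<'E'
from h import *
c=load("w2"); E=(c["ee"],c["ori"])
a=np.radians(75.75); n=np.array([np.sin(a),-np.cos(a)]); u=-np.array([np.cos(a),np.sin(a)])
S=np.array([.5516,.3651])
for v,l,rr in((100,423.3,521.2),(150,419.6,514.3),(200,416.2,507.1),(230,414.3,502.8)):
    q=cast(c,[[l,v],[rr,v]],.018,*E)[:,:2]; print(v,[( (p-S)@u*1000, (p-S)@n*1000) for p in q])
m=np.array([.5349,.3014]); print("laid",(m-S)@u,(m-S)@n)
# plate axis
L=cast(c,[[423.3,100],[414.3,230]],.018,*E);d=L[1]-L[0];print(np.degrees(np.arctan2(d[1],d[0]))+180)
L=cast(c,[[521.2,100],[502.8,230]],.018,*E);d=L[1]-L[0];print(np.degrees(np.arctan2(d[1],d[0]))+180)
# held block front end: contour using z=.2835
tops(c,.2,.32,.2835,amin=2000)
o=tops(c,.2,.32,.2835,box=(240,90,405,200),amin=2000)
b=cv2.boxPoints(o[0][0]); print(b)
T=c["ee"][:2]*1000
for p in b: print(((p-T)@u).round(1),((p-T)@n).round(1))
E
```

```text
100 [(np.float64(45.2187166502721), np.float64(-49.230993265387504)), (np.float64(45.385021471116524), np.float64(49.92407768829167))]
150 [(np.float64(95.8579974848822), np.float64(-49.45959149124655)), (np.float64(96.0102304336869), np.float64(49.96785892055099))]
200 [(np.float64(150.34871536832185), np.float64(-49.37852762659906)), (np.float64(150.48481904970694), np.float64(49.68811069682918))]
230 [(np.float64(185.07879198139184), np.float64(-49.17067669014615)), (np.float64(185.20450428776655), np.float64(49.53211110315415))]
laid 0.0658507689419044 -0.0005061914261558773
75.77470958902015
75.58937880648344
[322. 225.] 33526 zmed 0.2833 ctr [382.4 313.4] size 87.0 44.0 long-axis deg 75.67
[322. 152.] 13484 zmed 0.2833 ctr [389.7 341.8] size 44.0 28.4 long-axis deg 165.67
[[364.83633 333.54794]
 [407.49808 322.65067]
 [414.5178  350.1321 ]
 [371.85605 361.0294 ]]
-37.4 -22.2
-37.4 21.8
-65.7 21.9
-65.8 -22.2
```

>>> {"name": "move_arm", "arguments": {
  "commands": [
    [[2,-1.9,-0.5,0],[5,-4.7,-3,0],[8,-7.6,-6,0],[10.5,-9.9,-9,0],[12,-11.4,-12,0],[12.6,-11.9,-15,0],[12.6,-11.9,-17.5,0],[12.6,-11.9,-19,0],[12.6,-11.9,-20,0],[12.6,-11.9,-20.5,0],[12.6,-11.9,-20.5,0],[12.6,-11.9,-20.5,0],[12.6,-11.9,-20.5,0]]
  ]
}}

```text
t: 6.7
ee_pos: [0.5033, 0.1736, 0.0451]
orientation: [-3.117, 0.389, -0.002]
ft_force: [0.6, -0.5, -7.1]
width: 0.52
```

```bash
python3 snap.py wrist w3; python3 snap.py scene s3
```

```text
t 6.7 ee [0.5033 0.1736 0.0451] yaw -14.22 zax [ 1.6e-03  2.0e-04 -1.0e+00] F [ 0.59 -0.48 -7.07] w 0.52 q [0.11 0.55 1.68 0.   0.91 0.36] v 0.004
t 6.75 ee [0.5032 0.1735 0.045 ] yaw -14.22 zax [ 1.3e-03  1.0e-04 -1.0e+00] F [ 0.23 -0.12 -6.29] w 0.519 q [ 0.11  0.55  1.68 -0.    0.91  0.36] v 0.003
```

View pics/w3.png

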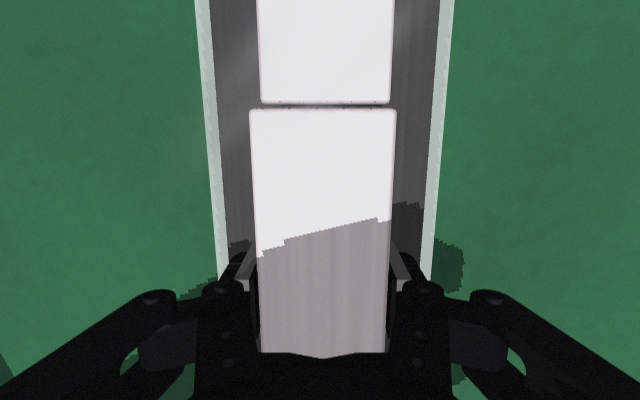

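The wrist view shows the held block in line with the laid one, with the joint at row 105.

```bash
python3 - <<'E'
from h import *
c=load("w3"); E=(c["ee"],c["ori"]); g=cv2.cvtColor(c["color"],cv2.COLOR_RGB2GRAY)
a=np.radians(75.7); n=np.array([np.sin(a),-np.cos(a)]); u=-np.array([np.cos(a),np.sin(a)]);T=c["ee"][:2]
for x in (280,325,370): print(g[97:114,x])
A=cast(c,[[280,102.7],[325,102.7],[370,102.7]],.063,*E)[:,:2];B=cast(c,[[280,108.5],[325,108.5],[370,108.5]],.0793,*E)[:,:2]
print(((A-T)@u*1000).round(2),((B-T)@u*1000).round(2))
q=cast(c,[[261.5,80],[389.5,80]],.063,*E)[:,:2];print("lat laid",((q-T)@n*1000).round(2))
q=cast(c,[[250.5,130],[395,130]],.0793,*E)[:,:2];print("lat held",((q-T)@n*1000).round(2))
P=cloud(c,*E);print(P[180,300:350:10,2],P[60,300:350:10,2])
E
```

```text
[229 229 229 224 174 165 155 108  93  92 107 144 186 207 216 227 230]
[228 229 229 226 212 191 160 117  94 101 117 144 189 210 217 228 230]
[229 232 230 219 203 181 146  88  47  62  79  94 169 204 215 221 228]
[-66.64 -66.65 -66.66] [-65.   -65.01 -65.02]
lat laid [-20.6   21.98]
lat held [-21.86  21.41]
[0.08049011 0.07947133 0.07870776 0.07993941 0.0790122 ] [0.06172027 0.06348132 0.06242519 0.06245604 0.06239683]
```

>>> {"name": "move_arm", "arguments": {
  "commands": [
    [[0,0,-0.5,0],[0,0,-1,0],[0,0,-1.3,0],[0,0,-1.5,0],[0,0,-1.6,0],[0,0,-1.65,0],[0,0,-1.65,0],[0,0,-1.65,0]]
  ]
}}

```text
t: 7.6
ee_pos: [0.5029, 0.1735, 0.0284]
orientation: [-3.117, 0.389, -0.0]
ft_force: [-5.3, -1.0, 4.7]
width: 0.518
```

>>> {"name": "move_arm", "arguments": {
  "commands": [
    [[0,0,0,0],[0,0,0,0],[0,0,0,0],[0,0,0,0],[0,0,1,0],[0,0,3,0],[0,0,7,0],[0,1,12,0],[0.3,2,17,0],[0.5,3,20,0],[0.5,3,20,0],[0.5,3,20,0],[0.5,3,20,0]]
  ],
  "jaw": 1
}}

```text
t: 8.9
ee_pos: [0.5072, 0.2031, 0.2266]
orientation: [3.117, -0.389, -0.004]
ft_force: [0.8, 0.4, 1.0]
width: 0.999
```

```bash
python3 snap.py wrist w4; python3 - <<'E'
from h import *
c=load("w4"); o=tops(c,.055,.072,.063,amin=1000)
S=np.array([551.6,365.1]);a=np.radians(75.7); n=np.array([np.sin(a),-np.cos(a)]); u=-np.array([np.cos(a),np.sin(a)])
for rr,m in o: print([((p-S)@u).round(1).tolist() for p in cv2.boxPoints(rr)],[((p-S)@n).round(1).tolist() for p in cv2.boxPoints(rr)])
print("stop"); o=tops(c,.033,.052,.043,amin=100)
for rr,m in o: print([((p-S)@u).round(1).tolist() for p in cv2.boxPoints(rr)],[((p-S)@n).round(1).tolist() for p in cv2.boxPoints(rr)])
E
```

```text
t 8.9 ee [0.5072 0.2031 0.2266] yaw -14.24 zax [-2.4e-03 -4.0e-04 -1.0e+00] F [0.85 0.36 0.98] w 0.999 q [ 0.17  0.36  1.44 -0.    1.34  0.41] v 0.007
[327. 133.] 14402 zmed 0.0624 ctr [516.6 226.8] size 236.0 45.3 long-axis deg 75.21
[260.4, 260.8, 24.8, 24.4] [-23.4, 21.9, 23.9, -21.4]
stop
[625. 317.] 327 zmed 0.0417 ctr [774.9 -20. ] size 28.9 19.2 long-axis deg 8.29
[314.7, 332.4, 321.3, 303.6] [294.5, 301.9, 328.5, 321.2]
```

View pics/w4.png

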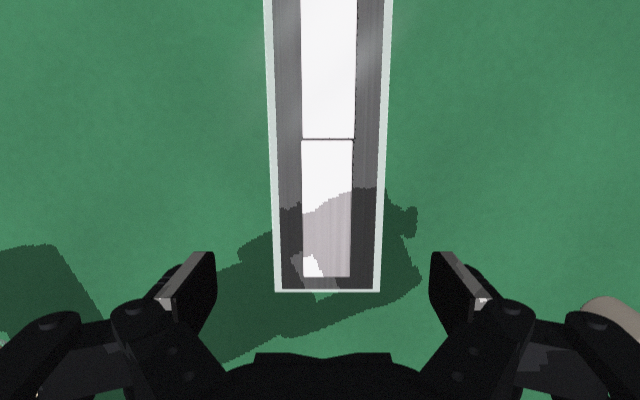

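Step 1 is in place: the joint shows as a thin line at row 139 and the sides are flush. Next is block B.

>>> {"name": "move_arm", "arguments": {
  "commands": [
    [[0.3,-2,0,-5],[0.8,-5,0,-13],[1.3,-8.2,0,-21],[1.8,-11.5,0,-29],[2.3,-14.8,0,-37],[2.8,-18,0,-45],[3.3,-21.3,0,-53],[3.8,-24.5,0,-61],[4.3,-27.5,0,-69],[4.7,-30.2,0,-76],[4.7,-30.4,-1.5,-77.6],[4.7,-30.4,-1.5,-77.6],[4.7,-30.4,-1.5,-77.6]]
  ]
}}

```text
t: 10.25
ee_pos: [0.5545, -0.1003, 0.2123]
orientation: [2.186, -2.255, -0.003]
ft_force: [-0.7, 0.0, 0.6]
width: 1.004
```

```bash
python3 snap.py wrist w5; python3 - <<'E'
from h import *
c=load("w5"); o=tops(c,.038,.052,.045,amin=1000)
E
```

```text
t 10.25 ee [ 0.5545 -0.1003  0.2123] yaw -91.77 zax [-1.6e-03  8.0e-04 -1.0e+00] F [-0.75  0.05  0.55] w 1.004 q [-0.39  0.41  1.41  0.    1.32  1.21] v 0.017
[322. 173.] 7146 zmed 0.0444 ctr [554.9 -98.8] size 128.6 44.6 long-axis deg 178.14
[ 68. 232.] 1052 zmed 0.0452 ctr [500.5 154.2] size 98.3 48.1 long-axis deg 75.08
[570. 252.] 3202 zmed 0.0443 ctr [ 476.2 -328.9] size 66.1 48.1 long-axis deg 0.13
```

View pics/w5.png

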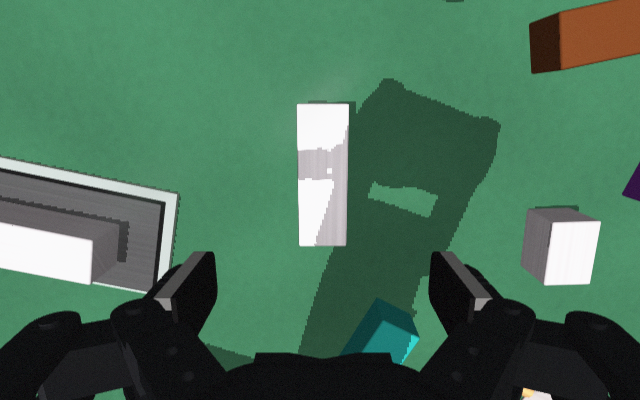

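B is centred in the wrist view at (322,173), and the measurement repeats to within 1.5 mm. Going down to grasp it.

>>> {"name": "move_arm", "arguments": {
  "commands": [
    [[0,0.1,-3,0],[0,0.1,-7,0],[0,0.1,-11,0],[0,0.1,-15,0],[0,0.1,-18,0],[0,0.1,-19.7,0],[0,0.1,-20.2,0],[0,0.1,-20.2,0],[0,0.1,-20.2,0]]
  ]
}}

```text
t: 11.2
ee_pos: [0.5556, -0.0996, 0.0121]
orientation: [-2.186, 2.255, -0.003]
ft_force: [0.8, 0.3, 0.1]
width: 1.003
```

>>> {"name": "move_arm", "arguments": {
  "commands": [
    [[0,0,0,0],[0,0,0,0],[0,0,0,0],[0,0,0,0],[0,0,0,0],[0,0,0,0],[0,0,0,0]]
  ],
  "jaw": 0,
  "force": 60
}}

```text
t: 11.9
ee_pos: [0.5552, -0.0998, 0.0116]
orientation: [-2.186, 2.256, -0.002]
ft_force: [-1.1, -0.4, 5.0]
width: 0.516
```

>>> {"name": "move_arm", "arguments": {
  "commands": [
    [[0,0,1,0],[0,0,3,0],[0,0,6,0],[0,0.3,10,1],[-0.2,1.2,14,4],[-0.4,3,16,8.5],[-0.7,6,17,15],[-1,9.2,17,22],[-1.3,12.6,17,29],[-1.7,16,17,36.5],[-2,19.4,17,44],[-2.4,22.8,17,51.5],[-2.8,26,17,59],[-3.1,29,17,66],[-3.4,31.5,17,72],[-3.6,33.1,17,76],[-3.6,33.6,17,77.5],[-3.6,33.6,17,77.5]]
  ]
}}

```text
t: 13.7
ee_pos: [0.5183, 0.2367, 0.1803]
orientation: [3.117, -0.391, -0.002]
ft_force: [0.5, -0.6, -6.3]
width: 0.517
```

>>> {"name": "move_arm", "arguments": {
  "commands": [
    [[0,0,-2,0],[0,0,-5,0],[0,0,-7,0],[0,0,-8,0],[0,0,-8.4,0],[0,0,-8.4,0],[0,0,-8.4,0],[0,0,-8.4,0]]
  ]
}}

```text
t: 14.5
ee_pos: [0.5193, 0.2365, 0.0978]
orientation: [-3.116, 0.392, -0.003]
ft_force: [-0.0, -0.4, -7.2]
width: 0.517
```

```bash
python3 snap.py wrist w6; python3 snap.py top t6
```

```text
t 14.5 ee [0.5193 0.2365 0.0978] yaw -14.33 zax [ 1.7e-03  4.0e-04 -1.0e+00] F [-0.01 -0.41 -7.22] w 0.517 q [ 0.22  0.54  1.52 -0.    1.07  0.47] v 0.004
t 14.55 ee [0.5192 0.2365 0.0976] yaw -14.33 zax [ 1.4e-03  3.0e-04 -1.0e+00] F [ 1.2   0.35 -7.71] w 0.516 q [0.22 0.54 1.52 0.   1.07 0.47] v 0.004
```

View pics/w6.png

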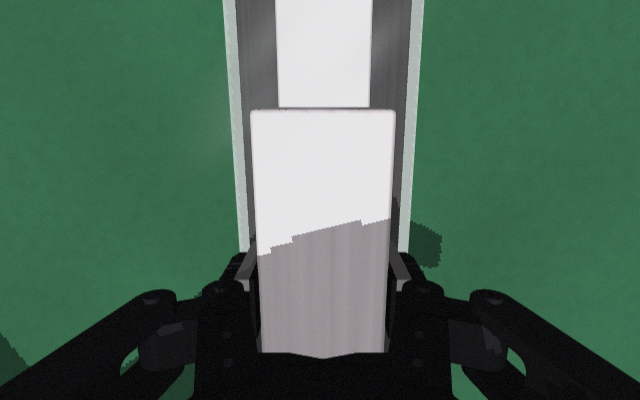

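```bash
python3 - <<'E'
from h import *
c=load("w6"); E=(c["ee"],c["ori"]); g=cv2.cvtColor(c["color"],cv2.COLOR_RGB2GRAY)
P=cloud(c,*E);print("held z",np.median(P[130:200,290:360,2]),"laid z",np.median(P[20:90,290:360,2]))
S=np.array([.5516,.3651]);a=np.radians(75.7); n=np.array([np.sin(a),-np.cos(a)]); u=-np.array([np.cos(a),np.sin(a)])
print(g[60,268:282],g[60,364:376],g[130,246:258],g[130,388:400],g[100:116,320])
f=lambda px,z:[((q[:2]-S)@u*1000).round(1).tolist()+[((q[:2]-S)@n*1000).round(1).tolist()] if 0 else [round((q[:2]-S)@u*1000,1),round((q[:2]-S)@n*1000,1)] for q in cast(c,px,z,*E)]
print("laid sides",f([[277,60],[370,60],[277,10],[371,10]],.063))
zt=np.median(P[130:200,290:360,2])
print("held sides",f([[251,130],[394,130],[255,210],[391,210]],zt),"front",f([[290,110],[350,110]],zt))
print("plate",f([[236,60],[411,60]],.018), "tcp",f([[0,0]],0)[:0],((c["ee"][:2]-S)@u*1000,(c["ee"][:2]-S)@n*1000))
E
```

```text
held z 0.130685564090068 laid z 0.06251599949960733
[104 105 100  98  99 102  98  95  98 195 215 228 228 228] [226 225 227 226 227 205 188 101 108 108 104 103] [ 95  99  99  98 132 206 218 228 228 228 229 229] [229 230 229 229 214 197 174 109  80  80  80  81] [229 229 229 229 229 228 215 159 122 153 191 211 220 227 230 231]
laid sides [[np.float64(46.7), np.float64(-20.9)], [np.float64(46.7), np.float64(22.6)], [np.float64(25.5), np.float64(-20.2)], [np.float64(25.5), np.float64(22.3)]]
held sides [[np.float64(73.9), np.float64(-21.4)], [np.float64(73.9), np.float64(22.0)], [np.float64(99.2), np.float64(-21.4)], [np.float64(99.3), np.float64(22.3)]] front [[np.float64(68.0), np.float64(-9.4)], [np.float64(68.0), np.float64(8.5)]]
plate [[np.float64(41.8), np.float64(-50.3)], [np.float64(41.9), np.float64(52.3)]] tcp [] (np.float64(132.57988061524628), np.float64(0.48223693471715806))
```

Held block is centred at s≈132.7 mm with its sides in line, and its bottom is 22.7 mm above the course. Lowering it.

>>> {"name": "move_arm", "arguments": {
  "commands": [
    [[0,0,-0.6,0],[0,0,-1.2,0],[0,0,-1.6,0],[0,0,-1.9,0],[0,0,-2.1,0],[0,0,-2.2,0],[0,0,-2.25,0],[0,0,-2.25,0],[0,0,-2.25,0]]
  ]
}}

```text
t: 15.5
ee_pos: [0.5189, 0.2365, 0.0746]
orientation: [-3.117, 0.392, -0.001]
ft_force: [-1.2, -0.7, -3.3]
width: 0.518
```

>>> {"name": "move_arm", "arguments": {
  "commands": [
    [[0,0,-0.05,0],[0,0,-0.08,0],[0,0,-0.08,0]]
  ]
}}

```text
t: 15.8
ee_pos: [0.519, 0.2365, 0.0746]
orientation: [-3.117, 0.392, -0.001]
ft_force: [-5.6, -1.9, 5.2]
width: 0.514
```

>>> {"name": "move_arm", "arguments": {
  "commands": [
    [[0,0,0,0],[0,0,0,0],[0,0,0,0],[0,0,0,0],[0,0,1,0],[0,0,3,0],[0,0,7,0],[0.3,1,11,0],[0.7,3,15,0],[1,5,16,0],[1,5,16,0],[1,5,16,0],[1,5,16,0]]
  ],
  "jaw": 1
}}

```text
t: 17.1
ee_pos: [0.5285, 0.2857, 0.2327]
orientation: [3.116, -0.392, -0.003]
ft_force: [-0.1, -0.3, -2.2]
width: 1.002
```

```bash
python3 snap.py wrist w7; python3 - <<'E'
from h import *
c=load("w7"); 
S=np.array([551.6,365.1]);a=np.radians(75.7); n=np.array([np.sin(a),-np.cos(a)]); u=-np.array([np.cos(a),np.sin(a)])
for lo,hi,z in((.1,.115,.108),(.055,.072,.063),(.033,.052,.043)):
  for rr,m in tops(c,lo,hi,z,amin=300): print([((p-S)@u).round(1).tolist() for p in cv2.boxPoints(rr)],[((p-S)@n).round(1).tolist() for p in cv2.boxPoints(rr)])
E
```

```text
t 17.1 ee [0.5285 0.2857 0.2327] yaw -14.35 zax [-1.8e-03 -8.0e-04 -1.0e+00] F [-0.14 -0.26 -2.2 ] w 1.002 q [ 0.3   0.48  1.25 -0.    1.41  0.55] v 0.004
[326. 243.] 8192 zmed 0.1074 ctr [519.  238.5] size 129.6 44.4 long-axis deg 75.65
[195.5, 195.5, 65.9, 65.9] [-22.5, 21.8, 22.0, -22.4]
[327. 123.] 4121 zmed 0.0624 ctr [543.6 331.3] size 66.7 44.6 long-axis deg 75.65
[326. 334.] 1254 zmed 0.0623 ctr [491.  129.4] size 43.9 32.8 long-axis deg 165.74
[68.0, 68.1, 1.4, 1.3] [-21.7, 22.9, 22.9, -21.6]
[259.8, 259.8, 226.9, 226.9] [-22.4, 21.5, 21.4, -22.4]
[327.  75.] 860 zmed 0.0424 ctr [554.  371.8] size 44.5 13.4 long-axis deg 165.61
[-0.4, -0.4, -13.8, -13.8] [-21.6, 22.9, 22.9, -21.6]
```

View pics/w7.png

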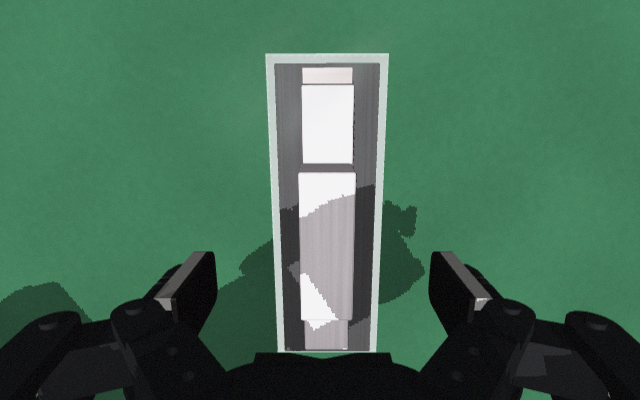

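The long block is on top, straddling the joint (s 66–196), with its sides flush. Now the half block.

>>> {"name": "move_arm", "arguments": {
  "commands": [
    [[-0.2,-2,0,-3],[-0.5,-6,0,-8],[-0.9,-10,0,-13],[-1.2,-14.5,0,-18.5],[-1.6,-19,0,-24],[-2,-23.5,0,-29.5],[-2.4,-28,0,-35],[-2.8,-32.5,0,-40.5],[-3.1,-37,0,-46],[-3.5,-41.5,0,-51.5],[-3.9,-46,0,-57],[-4.3,-50.5,0,-62.5],[-4.6,-55,0,-68],[-5,-58.5,0,-72.5],[-5.1,-61,-1,-75.5],[-5.2,-61.6,-2,-76],[-5.2,-61.6,-2,-76],[-5.2,-61.6,-2,-76],[-5.2,-61.6,-2,-76]]
  ]
}}

```text
t: 19.05
ee_pos: [0.4772, -0.3285, 0.2141]
orientation: [-2.217, 2.226, -0.001]
ft_force: [-0.6, -0.2, -0.5]
width: 1.0
```

```bash
python3 snap.py wrist w8; python3 - <<'E'
from h import *
c=load("w8"); o=tops(c,.038,.052,.045,amin=1000)
E
```

```text
t 19.05 ee [ 0.4772 -0.3285  0.2141] yaw -90.22 zax [ 6.e-04 -4.e-04 -1.e+00] F [-0.64 -0.17 -0.46] w 1.0 q [-0.81  0.45  1.35  0.    1.34  0.77] v 0.005
[328. 179.] 3501 zmed 0.0444 ctr [ 475.2 -332.1] size 65.0 44.6 long-axis deg 0.02
```

View pics/w8.png

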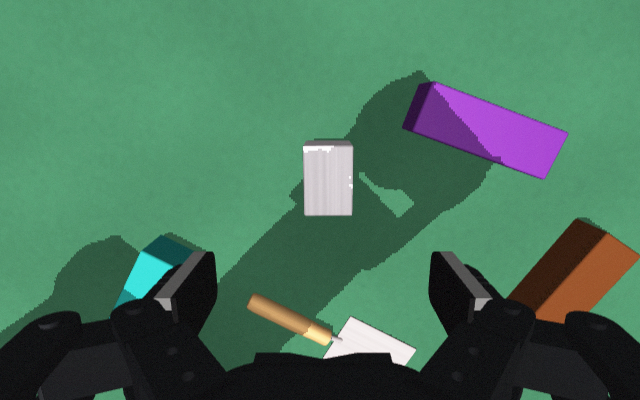

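The half block is at (328,179) in the wrist view, 65×44.6 mm. The purple one at (485,130) is clear of the fingers. Grasping.

>>> {"name": "move_arm", "arguments": {
  "commands": [
    [[-0.1,-0.2,-3,0],[-0.2,-0.35,-7,0],[-0.2,-0.35,-11,0],[-0.2,-0.35,-15,0],[-0.2,-0.35,-18,0],[-0.2,-0.35,-19.8,0],[-0.2,-0.35,-20.4,0],[-0.2,-0.35,-20.4,0],[-0.2,-0.35,-20.4,0]]
  ]
}}

```text
t: 20.0
ee_pos: [0.4755, -0.3334, 0.0108]
orientation: [2.216, -2.227, 0.003]
ft_force: [0.6, 0.2, 0.5]
width: 1.002
```

>>> {"name": "move_arm", "arguments": {
  "commands": [
    [[0,0,0,0],[0,0,0,0],[0,0,0,0],[0,0,0,0],[0,0,0,0],[0,0,0,0],[0,0,0,0]]
  ],
  "jaw": 0,
  "force": 60
}}

```text
t: 20.7
ee_pos: [0.4751, -0.3334, 0.0102]
orientation: [2.215, -2.228, 0.002]
ft_force: [0.6, 0.3, 6.0]
width: 0.522
```

>>> {"name": "move_arm", "arguments": {
  "commands": [
    [[0,0,1,0],[0,0,3,0],[0,0,6,0],[0,0.5,10,1],[0.2,2,14,3],[0.4,4.5,17,6],[0.7,8,18,10],[1.2,12,18,14.5],[1.6,16,18,19],[2,20,18,23.5],[2.5,24,18,28],[2.9,28,18,32.5],[3.3,32,18,37],[3.7,36,18,41.5],[4.1,40,18,46],[4.6,44,18,50.5],[5,48,18,55],[5.4,52,18,59.5],[5.8,56,18,64],[6.2,59.5,18,68]]
  ]
}}

```text
t: 22.7
ee_pos: [0.5361, 0.2639, 0.1893]
orientation: [3.083, -0.602, -0.002]
ft_force: [0.9, -1.4, -4.2]
width: 0.519
```

>>> {"name": "move_arm", "arguments": {
  "commands": [
    [[0.3,3,0,3],[0.5,5.5,0,6],[0.7,6.9,0,7.7],[0.7,7.3,-1.5,7.9],[0.7,7.3,-4,7.9],[0.7,7.3,-6,7.9],[0.7,7.3,-6.8,7.9],[0.7,7.3,-6.8,7.9],[0.7,7.3,-6.8,7.9]]
  ]
}}

```text
t: 23.6
ee_pos: [0.5442, 0.3347, 0.1222]
orientation: [-3.116, 0.395, -0.001]
ft_force: [0.1, 0.4, -4.0]
width: 0.518
```

```bash
python3 snap.py wrist w9; python3 snap.py scene s9;  python3 - <<'E'
from h import *
c=load("w9"); E=(c["ee"],c["ori"])
S=np.array([551.6,365.1]);a=np.radians(75.7); n=np.array([np.sin(a),-np.cos(a)]); u=-np.array([np.cos(a),np.sin(a)])
P=cloud(c,*E); zt=np.median(P[190:250,290:360,2]);print("held z",zt,"tcp",((c["ee"][:2]*1000-S)@u),((c["ee"][:2]*1000-S)@n))
for lo,hi,z in((zt-.01,zt+.01,zt),(.055,.072,.063),(.033,.052,.043)):
  for rr,m in tops(c,lo,hi,z,amin=200): print([((p-S)@u).round(1).tolist() for p in cv2.boxPoints(rr)],[((p-S)@n).round(1).tolist() for p in cv2.boxPoints(rr)])
E
```

```text
t 23.6 ee [0.5442 0.3347 0.1222] yaw -14.46 zax [ 9.e-04  3.e-04 -1.e+00] F [ 0.15  0.39 -3.96] w 0.518 q [ 0.37  0.66  1.26 -0.    1.22  0.62] v 0.013
t 23.65 ee [0.5443 0.3349 0.1226] yaw -14.45 zax [ 1.7e-03  6.0e-04 -1.0e+00] F [ 0.41  0.57 -4.28] w 0.518 q [ 0.37  0.65  1.26 -0.    1.22  0.62] v 0.003
held z 0.15578881202936024 tcp 31.24271022672359 0.3237453677845438
[322. 277.] 19377 zmed 0.1563 ctr [545.7 341.5] size 57.4 44.4 long-axis deg 75.87
[53.1, 53.0, -4.5, -4.3] [-22.0, 22.4, 22.2, -22.2]
[323. 175.] 1254 zmed 0.0622 ctr [550.9 360.4] size 43.9 9.9 long-axis deg 166.95
[10.1, 9.2, -0.7, 0.2] [-21.4, 22.5, 22.3, -21.6]
[323. 151.] 1950 zmed 0.0424 ctr [553.9 370.9] size 44.4 17.5 long-axis deg 165.52
[2.5, 2.6, -14.8, -15.0] [-21.5, 23.0, 23.0, -21.4]
```

View pics/w9.png

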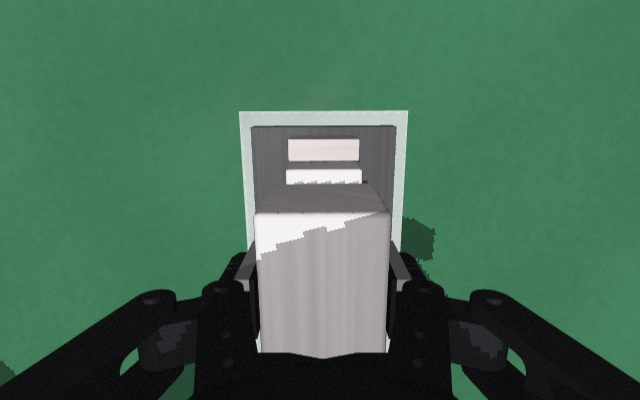

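View pics/s9.png

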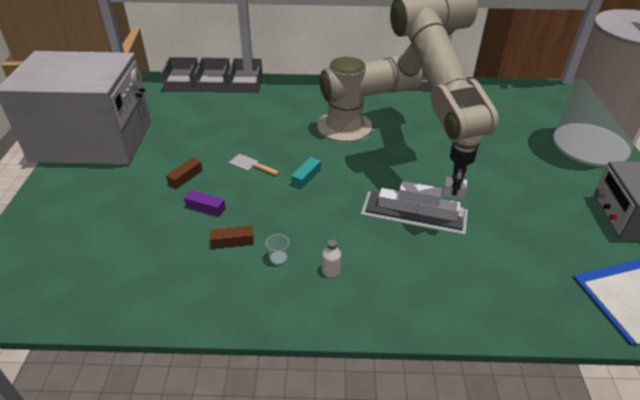

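```bash
python3 - <<'E'
from h import *
c=load("w9"); E=(c["ee"],c["ori"]); g=cv2.cvtColor(c["color"],cv2.COLOR_RGB2GRAY)
S=np.array([.5516,.3651]);a=np.radians(75.7); u=-np.array([np.cos(a),np.sin(a)])
print(g[203:218,280]); P=cloud(c,*E); print(np.median(P[225:340,270:370,2]))
for v in(168,211): print([(round(z,3),((cast(c,[[300,v]],z,*E)[0,:2]-S)@u*1000).round(1)) for z in(.063,.1555,.157)])
E
```

```text
[108 106 108 104 105 107 112 108 106 126 165 201 220 231 236]
0.15638767331168624
[(0.063, np.float64(0.8)), (0.155, np.float64(-15.9)), (0.157, np.float64(-16.1))]
[(0.063, np.float64(26.7)), (0.155, np.float64(-1.9)), (0.157, np.float64(-2.4))]
```

>>> {"name": "move_arm", "arguments": {
  "commands": [
    [[-0.05,-0.15,0,0],[-0.05,-0.15,-1,0],[-0.05,-0.15,-2,0],[-0.05,-0.15,-3,0],[-0.05,-0.15,-3.8,0],[-0.05,-0.15,-4.3,0],[-0.05,-0.15,-4.6,0],[-0.05,-0.15,-4.75,0],[-0.05,-0.15,-4.8,0],[-0.05,-0.15,-4.8,0],[-0.05,-0.15,-4.8,0]]
  ]
}}

```text
t: 24.8
ee_pos: [0.5435, 0.3335, 0.0738]
orientation: [-3.117, 0.394, -0.001]
ft_force: [-0.5, 0.4, -4.0]
width: 0.522
```

>>> {"name": "move_arm", "arguments": {
  "commands": [
    [[0,0,-0.05,0],[0,0,-0.1,0],[0,0,-0.1,0]]
  ]
}}

```text
t: 25.1
ee_pos: [0.5435, 0.3335, 0.0733]
orientation: [-3.116, 0.394, -0.001]
ft_force: [-3.0, -1.7, 4.0]
width: 0.519
```

Contact made (force went from −4 to +4 N); release, lift and check.

>>> {"name": "move_arm", "arguments": {
  "commands": [
    [[0,0,0,0],[0,0,0,0],[0,0,0,0],[0,0,0,0],[0,0,1,0],[0,0,3,0],[0,0,7,0],[0,0,11,0],[-0.3,-1.5,15,0],[-0.8,-3,16,0],[-1,-4,16,0],[-1,-4,16,0],[-1,-4,16,0],[-1,-4,16,0]]
  ],
  "jaw": 1
}}

```text
t: 26.5
ee_pos: [0.5332, 0.2938, 0.2314]
orientation: [3.116, -0.394, -0.003]
ft_force: [0.1, -0.4, -0.8]
width: 0.999
```

```bash
python3 snap.py wrist w10; python3 snap.py scene s10; python3 - <<'E'
from h import *
c=load("w10"); 
S=np.array([551.6,365.1]);a=np.radians(75.7); n=np.array([np.sin(a),-np.cos(a)]); u=-np.array([np.cos(a),np.sin(a)])
for lo,hi,z in((.1,.115,.108),(.055,.072,.063),(.033,.052,.043)):
  for rr,m in tops(c,lo,hi,z,amin=300): print([((p-S)@u).round(1).tolist() for p in cv2.boxPoints(rr)],[((p-S)@n).round(1).tolist() for p in cv2.boxPoints(rr)])
sub=c["color"][30:330,220:430]; cv2.imwrite("pics/w10crop.png",cv2.resize(sub[:,:,::-1],None,fx=2,fy=2))
sub=cv2.imread("pics/s10.png")[150:250,340:490]; cv2.imwrite("pics/s10crop.png",cv2.resize(sub,None,fx=5,fy=5))
E
```

```text
t 26.5 ee [0.5332 0.2938 0.2314] yaw -14.41 zax [-1.8e-03 -4.0e-04 -1.0e+00] F [ 0.13 -0.37 -0.77] w 0.999 q [0.31 0.5  1.22 0.   1.42 0.56] v 0.003
t 26.55 ee [0.5332 0.2939 0.2315] yaw -14.4 zax [-1.5e-03 -3.0e-04 -1.0e+00] F [-0.69  0.68  0.19] w 1.003 q [0.31 0.5  1.22 0.   1.42 0.56] v 0.002
[323. 135.] 5263 zmed 0.1074 ctr [543.3 334.5] size 63.7 44.5 long-axis deg 75.6
[323. 254.] 8054 zmed 0.1073 ctr [519.1 238.6] size 129.4 44.3 long-axis deg 75.6
[63.5, 63.6, -0.1, -0.2] [-22.8, 21.7, 21.8, -22.7]
[195.3, 195.3, 65.9, 65.8] [-22.5, 21.8, 22.1, -22.3]
[323. 343.] 1148 zmed 0.0622 ctr [491.1 128.9] size 44.2 30.8 long-axis deg 165.68
[259.2, 259.3, 228.4, 228.4] [-22.4, 21.7, 21.8, -22.4]
[324.  85.] 712 zmed 0.0425 ctr [554.1 372.9] size 44.6 11.0 long-axis deg 165.56
[-2.7, -2.6, -13.6, -13.7] [-21.8, 22.8, 22.8, -21.7]
```

View pics/w10crop.png

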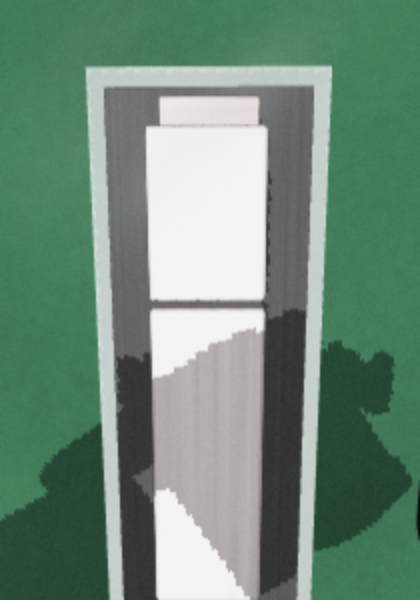

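View pics/s10crop.png

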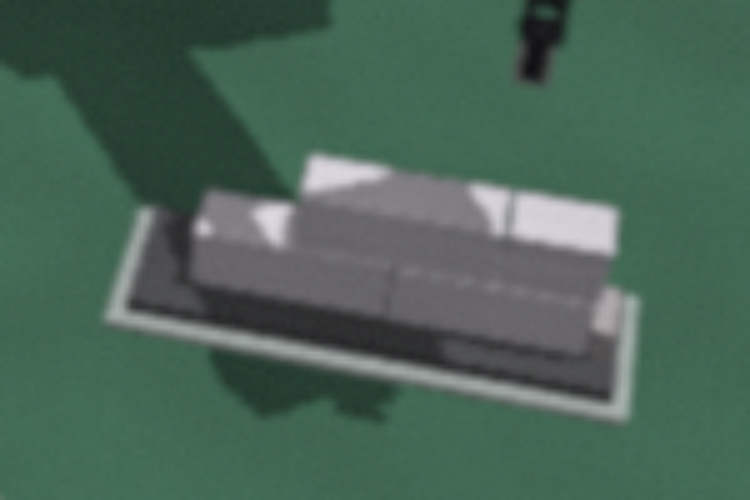

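The half block's joint to the long block beside it is about 2 mm (crop row 303), and all sides are flush. The scene view shows two flat courses in running bond. Handing in.

```bash
python3 -c "
from bench import finish_job
print(finish_job())"
```

```text
the job is handed in; nothing more can be done
None
```

The ballast is finished as two courses in running bond, and I handed the job in at about 26.6 s; no verdict was reported. I laid one long block end to end with the laid block, the other on top straddling that joint, and the half block on top at the stop end. Each block was lowered until the force reading showed contact, then released.

Distances below are in the stop's frame, from the last wrist picture unless noted:

| Block | Position along the plate | Limits (centre) |
|---|---|---|
| Half block | spans 0–64 mm, centre about 32 mm | 24–44 mm |
| Top long block | spans 66–195 mm, centre about 131 mm | 122–142 mm |
| Bottom long block | far end at about 259 mm, centre about 195 mm | 188–210 mm |

- **Joints:** the top joint is about 2 mm. The bottom joint measured about 1.6 mm just before setting down and still shows closed.
- **Sides:** all within about 1 mm of the centre line, with direction within 0.2° in the last view.
- **Laid block:** it was still about 1 mm from the stop when I checked it after the second placement; the half block now covers that end.
- **Other things on the bench:** the robot touched none of them, and they looked unmoved in the scene view just before the half block was set down.

Views disagreed by about 2–3.5 mm along the plate, which is near the calibration limit and well inside the tolerances. Nothing failed.

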